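# Stow the carded fitting in the drawer

### The job

Take the carded spare fitting off the wire hook: raise it just enough for its slot to clear the hook's turned-up tip while you slide it off, without tugging it against the wire. Put it into the open drawer of the small white drawer unit without dropping it from a height, then push that drawer fully shut. Leave the beaker, the dropper bottle and the roll of tape where they are.

Things in the scene. Friction and masses are not known exactly. Their poses are not given: they have to be found in the camera images.
- pack: Carded fitting, loose, 40 to 85 g: stiff brown card 50 wide (y) x 72 high (z) x 6 thick (x), blister (34 wide, z 7 to 37) 10 mm out of its -x face. Origin: middle of the card's lower edge, z up the card. Slot right through along x: 18 wide, z 42 to 64. Hangs on the hook, blister towards the tip. Can be gripped from above by its side edges, 50 mm apart, the wire passing between the fingers.
- pack_slot (a point): Middle of the slot's upper edge on the pack, 64 mm above the pack's origin; axes as the pack.
- stand: Fixed wire stand. Origin: middle of the far (+x) edge of its base plate (130 x 90 x 8), on the worktop. A 6 mm wire rises at x = -25 and runs level as the hook at z = 160 (wire axis) to x = -122, then bends up to the tip at x = -130, z = 167; -x points roughly to the robot. The tip rises 7 mm, the slot has 16 mm of play: raised 7 to 16 mm, the pack slides off along -x.
- hook_tip (a point): Centre line of the turned-up tip of the hook, 130 mm from the stand's origin along its -x and 167 mm up.
- unit: Fixed white drawer unit, 210 deep (x) x 160 wide (y) x 100 mm high, open front at its -x face (x = -105). Origin at the centre of its underside; -x points roughly to the robot. The stand and the unit may swap sides.
- drawer (a joint): Its one drawer: 0 = shut, grows to 0.14 m as it slides out along the unit's -x; starts 105 to 130 mm open. Slides with about 1 N of friction and stays where it is left; no catch.
- drawer_floor (a point): Centre of the drawer's inner floor, 13 mm over the worktop; moves with the drawer, axes as the unit. Inside 180 (x) x 130 (y) mm. Side walls 55 high above the floor; front panel 10 thick, 156 wide, 82 above the floor, its inner side at x = -95 (the tray's front wall at -90). 81 mm free under the unit's top. Open by q, x from -90 to q - 95 is clear from above.
- drawer_pull (a point): Middle of the outer edge of the aluminium finger pull on the drawer front (50 wide, 8 high, standing 12 mm out of the front, 74 mm above the worktop). It can be pushed upon.
- beaker: Loose bystander: clear beaker, 52 mm across, 66 high, standing between the stand and the unit. Origin at the centre of its underside.
- dropper_bottle: Loose bystander: dropper bottle, 30 mm across, 90 high, standing behind the beaker. Origin at the centre of its underside.
- tape_roll: Loose bystander: roll of tape, 54 mm across, 19 high, lying on the back part of the unit's top. Origin at the centre of its underside.

How it is judged:
By the outcome, as a careful person would: the job done as asked, in the order asked, and still so for the second after the job is handed in, with the robot touching nothing.
It also fails if it takes over 58 s, if anything falls off the work surface, if the arm or the gripper's body presses on something with over 40 N, if the wrist force passes 120 N, or if a joint passes its speed limit or range.

### The arm

A 7-joint arm with a two-finger parallel gripper is mounted at the origin on a cart in front of the work surface, level with it; the furniture and walls round the work are solid. World frame = base frame: x ahead of the robot, y to its left, z up, the work surface at z = 0. Lengths are in m, angles in rad, forces in N, time in s.
With the tool pointing down it reaches from about 0.4 to 0.85 m from the base axis. Payload 4.5 kg.
Tool frame: the origin (TCP) lies between the finger pads; the fingertips stand 11 mm ahead of it and the grasp point (between the pads) lies 8 mm behind it (r.nose_length is the distance from the TCP to the fingertips, in m); z points along the fingers, y is the line along which they close (so a half turn about z gives the same grasp; the last joint's range is limited). The gripper opens to 88 mm and grips with 3 to 60 N. Pads are 18 mm wide; open, the fingers measure 123 mm over their backs; the gripper's body (75 mm by 187 mm) begins 45 mm behind the grasp point.
Start: joints at [-1.172, 0.689, -0.195, 1.565, 0.157, 0.902, -0.215], TCP at [0.223, 0.584, 0.25] pointing down, gripper open.
Joint ranges: [-3.01, 3.01], [-0.46, 2.08], [-1.47, 1.51], [0.13, 2.56], [-1, 4.14], [0.04, 2.09], [-2.66, 2.66]. Speed limits (rad/s): [2.57, 2.57, 3.14, 3.14, 3.14, 3.14, 3.14].

### API

Orientations are given as a unit quaternion [x, y, z, w].
In Python, from plant import get_state, snapshot, camera_model, r gives the robot as it stands.
- The arm moves only by the shell command python3 -m inch 'ROWS' [FORCE]. ROWS is text: rows parted by semicolons, each of 7 numbers parted by spaces: the opening, from -1 (shut) to 1 (fully open), then the shift along the tool's x, y, z in m, then the turn, a rotation vector about the tool's x, y, z in rad. A call has 1 to 20 rows; each row shifts and turns the commanded pose from where the row before left it, along the tool's axes as they then stand; what a row does not reach is not made up. A row lasts 1/12 s, in which the tool goes at most 41.7 mm and 7.16 degrees, less where a joint would pass 70% of its speed; a pose out of reach is approached as far as the arm can. A call is refused whole if a number of a shift passes 0.0417 or a number of a turn 0.125, either way. A call with a gripper value outside its range is refused whole. The fingers move at their own pace and stop on an object; FORCE is the grip in N (left out, the last holds). Time passes only in rows, so rows that do not move let the fingers close. It gives the time, the measured TCP pose, the force, the opening and the grip force at its end, in the units of the state.
- get_state(): the state, without advancing time (a new reading comes with each control period).
- snapshot(name): name is "scene" or "top" or "wrist"; returns (picture, depth): 420x560x3 uint8, red, green, blue; 420x560 float32, m along the optical axis (not along the pixel's ray), 0 where there is no reading.
- camera_model(name): a dict with "intrinsics" (3x3 intrinsics, pixels), "view" (4x4, takes a point from world to camera coordinates). Camera axes: x right, y down, z forward; pixel columns grow to the right and rows downward; lengths in m; the calibration is good to about 2 mm. A picture is of the moment at which its call begins: read the wrist's pose just before it. camera_model takes no time and is no camera call; for the wrist camera it gives the pose at the moment of the call.
- r.finish_job(): hands the job in; it is judged then, once.
The state is a dict: "clock": time; "q": joint angles; "qd": joint speeds; "joint_torque": joint torques, N m; "tool_pos": TCP position; "eef_rot": TCP orientation; "contact_force": force on the tool from outside, world axes, zero at the start; "moment": the same for the moment, N m; "opening": opening from 0.0 (shut) to 1.0 (fully open); "finger_force": force on a finger pad.
Only numpy, scipy, OpenCV 4.12 (cv2) and the standard library are available. Lean on these libraries where they do the work, as an engineer would, in place of code of your own. Each camera call takes 0.05 s, during which the arm holds its last target. There are 200 camera calls.

## Working session

There is one attempt and no reset: what is moved stays moved. The work goes in short steps, Python scripts to look and compute and a shell command to move; the robot and the scene stay as the last step left them, time stands still between calls to the robot, and variables do not carry over. Pictures are saved under pics/ and viewed, at most 12 in all, crops included, and the job is handed in when it is done.

```bash
ls; mkdir -p pics; cat > h.py <<'E'
import numpy as np, cv2
from plant import get_state, snapshot, camera_model, r
def grab(n):
    m=camera_model(n); im,d=snapshot(n); return im,d,np.array(m["intrinsics"]),np.array(m["view"])
def cloud(d,K,V):
    v,u=np.mgrid[:d.shape[0],:d.shape[1]]
    p=np.stack([(u-K[0,2])/K[0,0]*d,(v-K[1,2])/K[1,1]*d,d],-1)
    w=(p-V[:3,3])@V[:3,:3]; w[d==0]=np.nan; return w
E
python3 - <<'E'
from h import *
for n in("scene","top"):
    im,d,K,V=grab(n); cv2.imwrite(f"pics/{n}0.png",im[...,::-1]); np.savez(f"pics/{n}0.npz",im=im,w=cloud(d,K,V),K=K,V=V)
    print(n,(-V[:3,:3].T@V[:3,3]).round(3),V[2,:3].round(2))
s=get_state();print(s["clock"],s["tool_pos"],s["eef_rot"],s["opening"],r.nose_length)
E
```

```text
pics
scene [0.758 0.387 0.808] [-0.13 -0.56 -0.82]
top [ 0.537 -0.091  1.067] [ 0.12  0.01 -0.99]
0.1 [0.22280287 0.58334095 0.24898566] [ 1.81356237e-01  9.83417106e-01 -8.36327993e-04 -1.09980514e-04] 0.994426660278266 0.011
```

View pics/scene0.png

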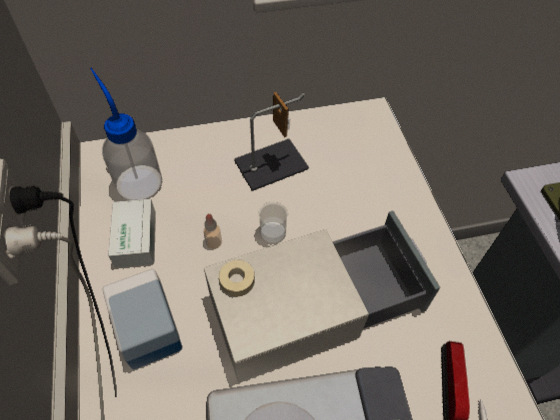

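View pics/top0.png

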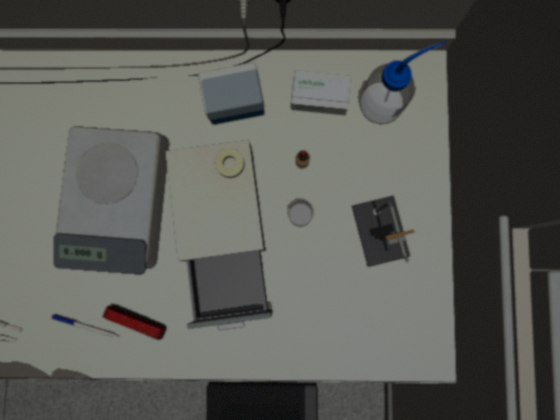

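The scene view shows the pack on the hook (~280,115), the beaker (272,222), the bottle (212,232), the unit with tape (237,275) and the open drawer (385,270). In the top view the stand is on the right (382,232), the card at (398,235), the hook tip at (407,260), and the drawer pull at (231,325).

```bash
python3 - <<'E'
from h import *
def med(a): return np.nanmedian(a,0).round(4)
Z=np.load("pics/top0.npz"); im,w=Z["im"],Z["w"]
S=np.load("pics/scene0.npz"); ims,ws=S["im"],S["w"]
print("table z top",med(w[300:330,340:430].reshape(-1,3)),"scene",med(ws[350:370,130:200].reshape(-1,3)))
def box(name,m,w,tag):
    m=cv2.morphologyEx(m.astype(np.uint8),cv2.MORPH_OPEN,np.ones((3,3)))
    n,l,st,_=cv2.connectedComponentsWithStats(m); k=1+st[1:,4].argmax(); p=w[l==k]
    (c,s,a)=cv2.minAreaRect(p[:,:2].astype(np.float32)); print(name,tag,"c",np.round(c,4),"size",np.round(s,4),"ang",round(a,2),"z",p[:,2].mean().round(4),len(p)); return p
for tag,W,I,sl in(("top",w,im,np.s_[130:270,160:275]),("scene",ws,ims,np.s_[225:375,200:370])):
    M=np.zeros(W.shape[:2],bool); M[sl]=1
    box("unit",M&(abs(W[...,2]-.1)<.006),W,tag)
M=np.zeros(w.shape[:2],bool); M[280:335,180:280]=1
box("front top",M&(w[...,2]>.085)&(w[...,2]<.105),w,"top")
box("pull",M&(w[...,2]>.06)&(w[...,2]<.083)&(np.mgrid[:420,:560][0]>318),w,"top")
M=np.zeros(w.shape[:2],bool); M[190:275,345:420]=1
box("plate",M&(abs(w[...,2]-.008)<.006)&(im.max(-1)<80),w,"top")
M=np.zeros(ws.shape[:2],bool); M[130:200,225:320]=1
box("plate",M&(abs(ws[...,2]-.008)<.006)&(ims.max(-1)<90),ws,"scene")
for tag,W,I,sl in(("top",w,im,np.s_[190:275,360:425]),("scene",ws,ims,np.s_[85:160,240:310])):
    M=np.zeros(W.shape[:2],bool); M[sl]=1
    I=I.astype(int); br=M&(I[...,0]>I[...,2]*1.8)&(I[...,0]>50)
    p=W[br]; print("card",tag,np.isfinite(p[:,0]).sum(),np.nanpercentile(p,[3,50,97],axis=0).round(4).tolist())
    wi=M&~br&(W[...,2]>.145)&(W[...,2]<.19); p=W[wi]; p=p[p[:,0].argsort()]
    print("wire",tag,len(p)); print(p[::max(1,len(p)//12)].round(3).tolist())
for n,sl in(("beaker",np.s_[195:230,283:318]),("bottle",np.s_[148:172,292:314]),("tape",np.s_[145:180,212:248])):
    p=w[sl].reshape(-1,3); zz=np.nanmax(p[:,2]); q=p[p[:,2]>zz-.02]; print(n,zz.round(3),((q.max(0)+q.min(0))/2).round(3))
E
```

```text
table z top [ 0.4498 -0.2822  0.    ] scene [8.669e-01 9.110e-02 8.000e-04]
unit top c [0.6686 0.0535] size [0.2104 0.1602] ang 8.21 z 0.0998 8685
unit scene c [0.6665 0.0539] size [0.2103 0.1617] ang 8.2 z 0.0992 12167
front top top c [0.4449 0.0206] size [0.0102 0.1543] ang 8.17 z 0.0941 485
pull top c [0.4334 0.0188] size [0.0106 0.0477] ang 8.28 z 0.0775 144
plate top c [ 0.6181 -0.2749] size [0.1283 0.0889] ang 14.01 z 0.0081 2192
plate scene c [ 0.6178 -0.272 ] size [0.1286 0.0898] ang 14.84 z 0.0074 2008
card top 63 [[0.5929, -0.2964, 0.1682], [0.5981, -0.2719, 0.1708], [0.605, -0.2563, 0.1728]]
wire top 261
[[0.554, -0.291, 0.173], [0.562, -0.29, 0.163], [0.573, -0.287, 0.161], [0.583, -0.284, 0.161], [0.592, -0.284, 0.162], [0.598, -0.28, 0.172], [0.604, -0.278, 0.164], [0.607, -0.302, 0.169], [0.616, -0.277, 0.163], [0.625, -0.276, 0.159], [0.635, -0.269, 0.162], [0.646, -0.269, 0.162], [0.655, -0.265, 0.157]]
card scene 129 [[0.5917, -0.301, 0.1035], [0.5976, -0.2716, 0.1679], [0.6061, -0.2533, 0.1716]]
wire scene 296
[[0.552, -0.29, 0.166], [0.562, -0.287, 0.16], [0.576, -0.284, 0.161], [0.59, -0.255, 0.154], [0.595, -0.257, 0.156], [0.598, -0.261, 0.164], [0.602, -0.277, 0.162], [0.606, -0.292, 0.161], [0.608, -0.274, 0.159], [0.621, -0.272, 0.161], [0.635, -0.267, 0.161], [0.648, -0.267, 0.161], [0.656, -0.265, 0.153]]
beaker 0.07 [ 0.651 -0.11   0.06 ]
bottle 0.092 [ 0.761 -0.114  0.082]
tape 0.124 [0.734 0.023 0.114]
```

```bash
python3 - <<'E'
import cv2
a=cv2.imread("pics/top0.png")[185:280,340:430];b=cv2.imread("pics/scene0.png")[80:200,225:325]
a=cv2.resize(a,(400,422),interpolation=2);b=cv2.resize(b,(400,422),interpolation=2)
cv2.imwrite("pics/c1.png",cv2.hconcat([a,b]))
E
```

```text
(no output)
```

View pics/c1.png

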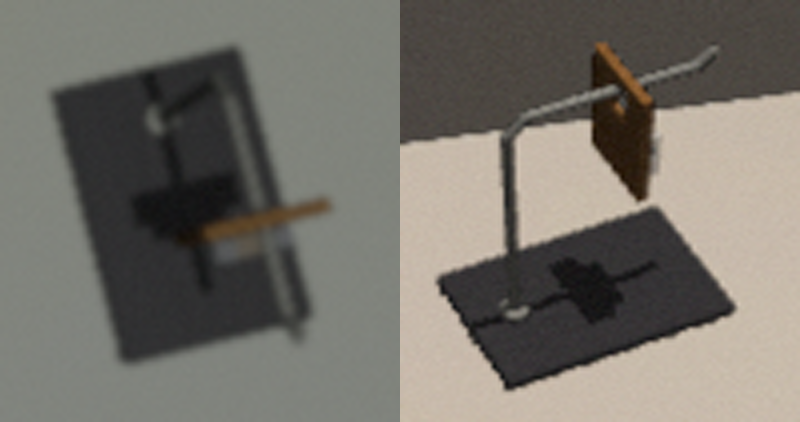

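The crop shows the card upright on the wire with its edge line perpendicular to the hook and the blister towards the tip. The stand yaw is about 14° and the unit yaw about 8.2°; tip at (0.555,-0.290), card at (0.599,-0.278), top at z 0.171. These agree with the given sizes. Moving over now.

```bash
cat >> h.py <<'E'
from scipy.spatial.transform import Rotation as R
def go(p,yaw,pitch=0):
    """shift (tool axes) and rotvec to a down pose; tool x at world yaw+180; pitch>0 tips the fingers away from robot"""
    s=get_state(); A=R.from_quat(s["eef_rot"])
    T=R.from_euler("z",yaw,degrees=True)*R.from_euler("y",-pitch,degrees=True)*R.from_matrix(np.array([[-1,0,0],[0,1,0],[0,0,-1.]]))
    print("t",round(s["clock"],2),"pos",np.round(s["tool_pos"],4),"shift",A.inv().apply(np.array(p)-s["tool_pos"]).round(4),"turn",(A.inv()*T).as_rotvec().round(4),"F",np.round(s["contact_force"],1),"open",round(s["opening"],3),"ff",np.round(s["finger_force"],1),"q",np.round(s["q"],2))
E
python3 -m inch '0.8 0 0 -0.01 0 0 -0.122;0.8 0 0 -0.01 0 0 -0.122;0.8 0 0 0 0 0 -0.122;0.8 0 0 0 0 0 -0.122;0.8 0 0 0 0 0 -0.122;0.8 -0.006 -0.037 0 0 0 0;0.8 -0.006 -0.037 0 0 0 0;0.8 -0.006 -0.037 0 0 0 0;0.8 -0.006 -0.037 0 0 0 0;0.8 -0.006 -0.037 0 0 0 0;0.8 -0.006 -0.037 0 0 0 0' 15
python3 -c "
from h import *
go([.599,-.278,.25],14)"
```

```text
clock: 1.02
tool_pos: [0.3121, 0.3753, 0.2695]
eef_rot: [-0.122, 0.992, -0.0, -0.0]
contact_force: [0.5, 0.5, 0.0]
opening: 0.899
finger_force: 0.0
t 1.02 pos [0.3121 0.3753 0.2695] shift [-0.1196 -0.7034  0.0198] turn [-0.0005 -0.0003  0.0011] F [0.5 0.5 0. ] open 0.899 ff 0.0 q [-0.7   0.5  -0.41  1.94  0.28  0.76  0.54]
```

```bash
python3 -m inch '0.6 -0.0066 -0.039 0 0 0 0;0.6 -0.0066 -0.039 0 0 0 0;0.6 -0.0066 -0.039 0 0 0 0;0.6 -0.0066 -0.039 0 0 0 0;0.6 -0.0066 -0.039 0 0 0 0;0.6 -0.0066 -0.039 0 0 0 0;0.6 -0.0066 -0.039 0 0 0 0;0.6 -0.0066 -0.039 0 0 0 0;0.6 -0.0066 -0.039 0 0 0 0;0.6 -0.0066 -0.039 0 0 0 0;0.6 -0.0066 -0.039 0 0 0 0;0.6 -0.0066 -0.039 0 0 0 0;0.6 -0.0066 -0.039 0 0 0 0;0.6 -0.0066 -0.039 0 0 0 0;0.6 -0.0066 -0.039 0 0 0 0;0.6 -0.0066 -0.039 0 0 0 0;0.6 -0.0066 -0.039 0 0 0 0;0.6 0 0 0 0 0 0;0.6 0 0 0 0 0 0'
python3 - <<'E'
from h import *
go([.599,-.278,.25],14)
im,d,K,V=grab("wrist"); w=cloud(d,K,V); cv2.imwrite("pics/w1.png",im[...,::-1]); np.savez("pics/w1.npz",im=im,w=w)
print((-V[:3,:3].T@V[:3,3]).round(3),V[:3,:3].round(2).tolist())
E
```

```text
clock: 2.6
tool_pos: [0.5812, -0.2415, 0.2685]
eef_rot: [-0.12, 0.993, -0.0, -0.001]
contact_force: [0.6, 1.0, 0.2]
opening: 0.801
finger_force: 0.0
t 2.6 pos [ 0.5812 -0.2415  0.2685] shift [-0.0087 -0.0397  0.0185] turn [ 0.     -0.0012 -0.0042] F [0.6 1.  0.2] open 0.801 ff 0.0 q [ 0.55  0.7  -0.42  1.52  0.32  0.99  1.85]
[ 0.513 -0.258  0.404] [[-0.24, 0.97, 0.0], [0.93, 0.23, 0.28], [0.27, 0.07, -0.96]]
```

View pics/w1.png

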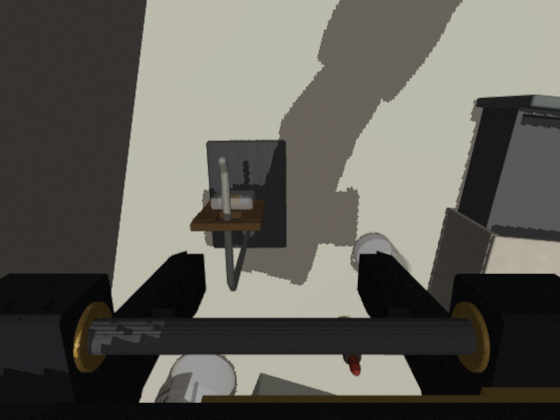

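The wrist view shows the card at (228,217) seen from above, the hook tip at (222,160), and open fingers either side below. I'll refine the card's top edge from this near view.

```bash
python3 - <<'E'
from h import *
Z=np.load("pics/w1.npz"); im=Z["im"].astype(int); w=Z["w"]
M=np.zeros(im.shape[:2],bool); M[195:235,185:270]=1
m=M&(im[...,0]>im[...,2]*1.6)&(w[...,2]>.1)
p=w[m]; t=p[p[:,2]>np.nanpercentile(p[:,2],98)-.003]
c,s,a=cv2.minAreaRect(t[:,:2].astype(np.float32)); print("card top",np.round(c,4),np.round(s,4),a,t[:,2].mean(),len(t))
for v0 in (162,170,180,190):
    row=w[v0,212:240]; k=(row[:,2]>.14); print("wire",v0,row[k].mean(0).round(4))
go([c[0],c[1],.2],14)
E
```

```text
card top [ 0.5994 -0.2775] [0.006  0.0489] 13.607490539550781 0.17092669152773493 543
wire 162 [ 0.5554 -0.2884  0.1694]
wire 170 [ 0.5616 -0.2869  0.1644]
wire 180 [ 0.5687 -0.2851  0.1626]
wire 190 [ 0.5757 -0.2834  0.1627]
t 2.65 pos [ 0.5811 -0.2389  0.2688] shift [-0.0085 -0.042   0.0688] turn [ 0.0014 -0.001  -0.0005] F [0.1 0.6 0.3] open 0.802 ff 0.0 q [ 0.55  0.7  -0.42  1.52  0.32  0.99  1.85]
```

```bash
python3 -m inch '0.6 -0.0043 -0.0205 0 0 0 0;0.6 -0.0043 -0.0205 0 0 0 0;0.6 0 0 0.015 0 0 0;0.6 0 0 0.025 0 0 0;0.6 0 0 0.015 0 0 0;0.6 0 0 0.01 0 0 0;0.6 0 0 0 0 0 0;0.6 0 0 0 0 0 0;0.6 0 0 0 0 0 0'
python3 - <<'E'
from h import *
go([.5994,-.2775,.142],14);go([.5994,-.2775,.142],14)
im,d,K,V=grab("wrist"); w=cloud(d,K,V); cv2.imwrite("pics/w2.png",im[...,::-1])
im=im.astype(int);m=(im[...,0]>im[...,2]*1.8)&(abs(w[...,2]-.171)<.003)
print(m.sum(),np.round(cv2.minAreaRect(w[m][:,:2].astype(np.float32))[0],4)); go([.5994,-.2775,.142],14)
E
```

```text
clock: 3.4
tool_pos: [0.6007, -0.2757, 0.206]
eef_rot: [-0.123, 0.992, -0.0, 0.001]
contact_force: [-0.8, -0.6, -0.1]
opening: 0.801
finger_force: 0.0
t 3.4 pos [ 0.6007 -0.2757  0.206 ] shift [ 0.0018 -0.0013  0.064 ] turn [-0.0007  0.0018  0.0018] F [-0.8 -0.6 -0.1] open 0.801 ff 0.0 q [ 0.57  0.81 -0.4   1.49  0.36  0.92  1.88]
t 3.4 pos [ 0.6007 -0.2757  0.206 ] shift [ 0.0018 -0.0013  0.064 ] turn [-0.0007  0.0018  0.0018] F [-0.8 -0.6 -0.1] open 0.801 ff 0.0 q [ 0.57  0.81 -0.4   1.49  0.36  0.92  1.88]
1045 [ 0.5997 -0.2779]
t 3.45 pos [ 0.6008 -0.276   0.2061] shift [ 0.0018 -0.001   0.0641] turn [-0.0011  0.0022  0.0014] F [0.4 0.4 0.4] open 0.8 ff 0.0 q [ 0.57  0.81 -0.4   1.49  0.36  0.92  1.88]
```

View pics/w2.png

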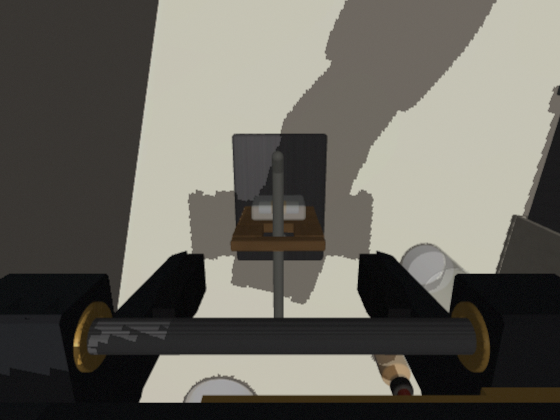

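The card (278,240) is centred between the fingers at columns 205 and 357. I'll go down and close gently.

```bash
python3 -m inch '0.6 0.0005 -0.0008 0.016 0 0 0;0.6 0.0005 0 0.016 0 0 0;0.6 0.0005 0 0.016 0 0 0;0.6 0 0 0.01 0 0 0;0.6 0 0 0.006 0 0 0;0.6 0 0 0 0 0 0;0.6 0 0 0 0 0 0;0.4 0 0 0 0 0 0;0.3 0 0 0 0 0 0;0.25 0 0 0 0 0 0;0.2 0 0 0 0 0 0;0.15 0 0 0 0 0 0;0.1 0 0 0 0 0 0;0.05 0 0 0 0 0 0;0 0 0 0 0 0 0;0 0 0 0 0 0 0;0 0 0 0 0 0 0' 12
python3 -c "
from h import *
go([.5994,-.2775,.142],14)"
```

```text
clock: 4.87
tool_pos: [0.5988, -0.2775, 0.1409]
eef_rot: [-0.122, 0.992, -0.0, 0.0]
contact_force: [-0.5, 0.4, 1.7]
opening: 0.564
finger_force: 12.0
t 4.87 pos [ 0.5988 -0.2775  0.1409] shift [-0.0006 -0.0001 -0.0011] turn [-0.0002  0.0004  0.0009] F [-0.5  0.4  1.7] open 0.564 ff 12.0 q [ 0.56  0.88 -0.37  1.54  0.4   0.8   1.84]
```

```bash
python3 -m inch '0 0 0 -0.002 0 0 0;0 0 0 -0.002 0 0 0;0 0 0 -0.002 0 0 0;0 0 0 -0.002 0 0 0;0 0 0 -0.002 0 0 0;0 0 0 -0.0015 0 0 0;0 0 0 0 0 0 0;0 0 0 0 0 0 0;0 0 0 0 0 0 0;0 0 0 0 0 0 0'
python3 - <<'E'
from h import *
go([.5994,-.2775,.1525],14)
im,d,K,V=grab("wrist"); w=cloud(d,K,V); cv2.imwrite("pics/w3.png",im[...,::-1])
im=im.astype(int);m=(im[...,0]>im[...,2]*1.8)&(w[...,2]>.15)&(w[...,2]<.2)
p=w[m];h=np.percentile(p[:,2],[5,50,95]);c=cv2.minAreaRect(p[p[:,2]>h[2]-.004][:,:2].astype(np.float32));print(m.sum(),h,c)
go([.5994,-.2775,.1525],14)
E
```

```text
clock: 5.7
tool_pos: [0.5985, -0.2775, 0.1521]
eef_rot: [-0.122, 0.992, 0.0, -0.0]
contact_force: [0.1, -0.1, -1.3]
opening: 0.564
finger_force: 12.0
t 5.7 pos [ 0.5985 -0.2775  0.1521] shift [-0.0009 -0.0003 -0.0004] turn [ 0.0002 -0.0002  0.0009] F [ 0.1 -0.1 -1.3] open 0.564 ff 12.0 q [ 0.56  0.87 -0.37  1.53  0.39  0.82  1.85]
4542 [0.1514741  0.16994258 0.18143812] ((0.5969557166099548, -0.2778128981590271), (0.0025609806180000305, 0.04974442720413208), 13.756926536560059)
t 5.75 pos [ 0.5985 -0.2774  0.152 ] shift [-0.0009 -0.0003 -0.0005] turn [ 0.0002 -0.0002  0.0009] F [-0.  -0.1 -1.3] open 0.563 ff 12.0 q [ 0.56  0.87 -0.37  1.53  0.39  0.82  1.85]
```

View pics/w3.png

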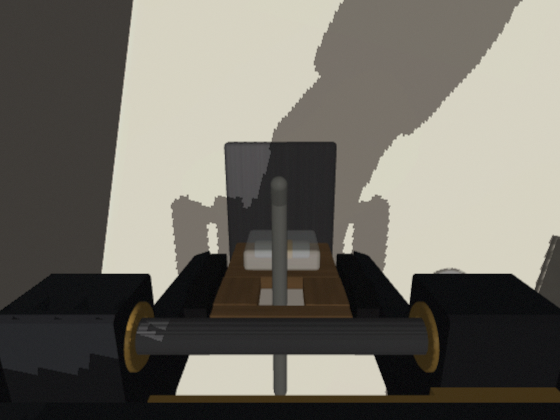

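The card is lifted about 11 mm, with the wire centred in the slot (column 280). I'll slide it off along the hook.

```bash
python3 -m inch '0 0.003 0 0 0 0 0;0 0.005 0 0 0 0 0;0 0.006 0 0 0 0 0;0 0.006 0 0 0 0 0;0 0.006 0 0 0 0 0;0 0.006 0 0 0 0 0;0 0.006 0 0 0 0 0;0 0.006 0 0 0 0 0;0 0.006 0 0 0 0 0;0 0.006 0 0 0 0 0;0 0.008 0 0 0 0 0;0 0.01 0 0 0 0 0;0 0.01 0 0 0 0 0;0 0.005 0 0 0 0 0;0 0 0 0 0 0 0;0 0 0 0 0 0 0'
python3 - <<'E'
from h import *
go([.5120,-.2992,.1525],14)
im,d,K,V=grab("scene"); cv2.imwrite("pics/s2.png",cv2.resize(im[70:220,200:400],None,fx=4,fy=4)[...,::-1])
E
```

```text
clock: 7.08
tool_pos: [0.5122, -0.2993, 0.1523]
eef_rot: [-0.122, 0.993, -0.0, 0.0]
contact_force: [-0.2, 0.7, -0.2]
opening: 0.563
finger_force: 12.0
t 7.08 pos [ 0.5122 -0.2993  0.1523] shift [ 0.0001  0.0002 -0.0002] turn [-0.0001  0.0004  0.0003] F [-0.2  0.7 -0.2] open 0.563 ff 12.0 q [ 0.66  0.79 -0.37  1.75  0.42  0.68  1.88]
```

View pics/s2.png

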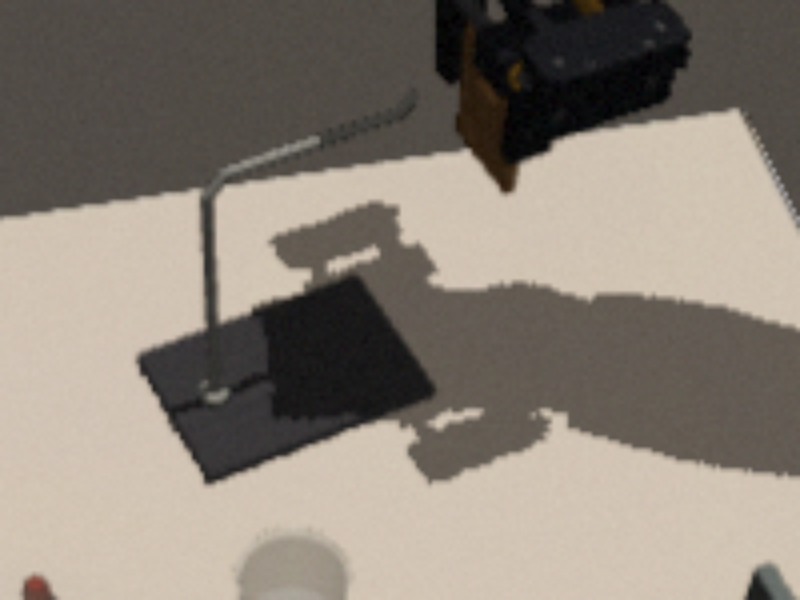

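The pack is clear of the hook and hangs upright in the gripper. Next: raise, align with the drawer (q≈0.125, floor centre ≈(0.544,0.036)) and carry over.

```bash
python3 -m inch '0 0 0 -0.01 0 0 0;0 0 0 -0.02 0 0 0.05;0 0 0 -0.02 0 0 0.05;0 -0.003 0.015 -0.02 0 0 0;0 -0.006 0.03 0 0 0 0;0 -0.006 0.03 0 0 0 0;0 -0.006 0.03 0 0 0 0;0 -0.006 0.03 0 0 0 0;0 -0.006 0.03 0 0 0 0;0 -0.006 0.03 0 0 0 0;0 -0.006 0.03 0 0 0 0;0 -0.006 0.03 0 0 0 0;0 -0.006 0.03 0 0 0 0;0 -0.006 0.03 0 0 0 0;0 -0.002 0.01 0 0 0 0;0 0 0 0 0 0 0;0 0 0 0 0 0 0;0 0 0 0 0 0 0'
python3 -c "
from h import *
go([.53,.034,.22],8.2)"
```

```text
clock: 8.63
tool_pos: [0.5296, 0.0297, 0.2223]
eef_rot: [-0.071, 0.997, -0.001, -0.0]
contact_force: [-0.6, -0.2, -0.7]
opening: 0.566
finger_force: 12.0
t 8.63 pos [0.5296 0.0297 0.2223] shift [-0.001   0.0042  0.0023] turn [-0.0016 -0.0005 -0.0003] F [-0.6 -0.2 -0.7] open 0.566 ff 12.0 q [ 0.07  0.62 -0.34  1.88  0.31  0.7   1.26]
```

Now tip the fingers forward by 30° while hovering.

```bash
python3 -m inch '0 0 0.004 0 0 -0.06 0;0 0 0 0 0 -0.08 0;0 0 0 0 0 -0.08 0;0 0 0 0 0 -0.08 0;0 0 0 0 0 -0.08 0;0 0 0 0 0 -0.08 0;0 0 0 0 0 -0.06 0;0 0 0 0 0 0 0;0 0 0 0 0 0 0;0 0 0 0 0 0 0'
python3 -c "
from h import *
go([.53,.034,.22],8.2,30)"
```

```text
clock: 9.47
tool_pos: [0.5288, 0.0261, 0.2217]
eef_rot: [-0.068, 0.983, -0.001, 0.173]
contact_force: [0.6, 0.7, 0.1]
opening: 0.563
finger_force: 12.0
t 9.47 pos [0.5288 0.0261 0.2217] shift [-0.0016  0.0077  0.0022] turn [-0.0263 -0.1762  0.0019] F [0.6 0.7 0.1] open 0.563 ff 12.0 q [-0.05  0.53 -0.15  2.2   1.02  0.13  0.54]
```

```bash
python3 -c "
from h import *
go([.5493,.0367,.22],8.2,20)
go([.5493,.0367,.075],8.2,20)"
```

```text
t 9.47 pos [0.5288 0.0261 0.2217] shift [-0.0199  0.0078  0.0088] turn [-0.0263 -0.0017 -0.0004] F [0.6 0.7 0.1] open 0.563 ff 12.0 q [-0.05  0.53 -0.15  2.2   1.02  0.13  0.54]
t 9.47 pos [0.5288 0.0261 0.2217] shift [0.0294 0.0114 0.1451] turn [-0.0263 -0.0017 -0.0004] F [0.6 0.7 0.1] open 0.563 ff 12.0 q [-0.05  0.53 -0.15  2.2   1.02  0.13  0.54]
```

```bash
python3 -m inch '0 -0.007 0.004 0.003 -0.013 0 0;0 -0.007 0.004 0.003 -0.013 0 0;0 -0.006 0 0.003 0 0 0;0 0.0034 0 0.0094 0 0 0;0 0.0051 0 0.0141 0 0 0;0 0.0051 0 0.0141 0 0 0;0 0.0051 0 0.0141 0 0 0;0 0.0051 0 0.0141 0 0 0;0 0.0051 0 0.0141 0 0 0;0 0.0034 0 0.0094 0 0 0;0 0 0 0 0 0 0;0 0 0 0 0 0 0'
python3 - <<'E'
from h import *
go([.5493,.0367,.056],8.2,20)
im,d,K,V=grab("scene"); cv2.imwrite("pics/s3.png",cv2.resize(im[170:350,260:500],None,fx=3,fy=3)[...,::-1])
E
```

```text
clock: 10.47
tool_pos: [0.5436, 0.0353, 0.1448]
eef_rot: [-0.071, 0.984, 0.009, 0.162]
contact_force: [-0.1, 0.5, -0.7]
opening: 0.568
finger_force: 12.0
t 10.47 pos [0.5436 0.0353 0.1448] shift [0.023 0.001 0.086] turn [-0.0043 -0.0222  0.0024] F [-0.1  0.5 -0.7] open 0.568 ff 12.0 q [ 0.08  0.71 -0.37  2.2   1.85  0.26 -0.27]
```

View pics/s3.png

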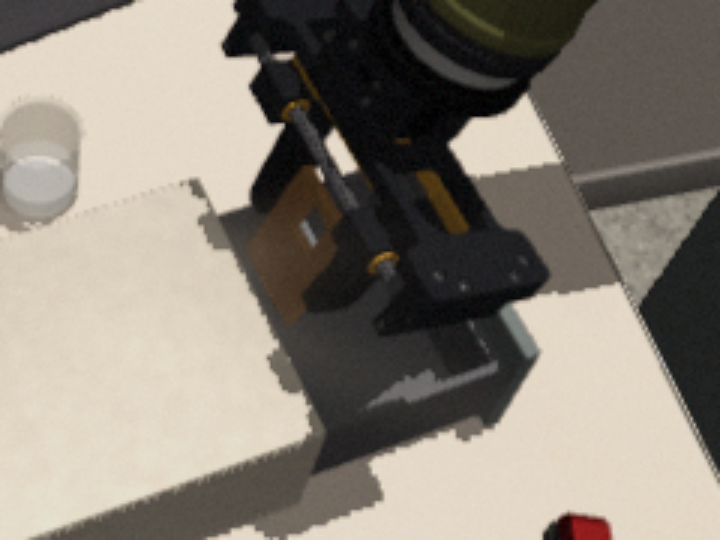

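The card sits above the drawer, tipped about 19° and just short of the unit's front. I'll go down with a slight step back.

```bash
python3 -m inch '0 0.003 0 0.004 0 0 0;0 0.0045 0 0.0105 0 0 0;0 0.0045 0 0.0115 0 0 0;0 0.004 0 0.0115 0 0 0;0 0.004 0 0.0115 0 0 0;0 0.004 0 0.0115 0 0 0;0 0.0035 0 0.0095 0 0 0;0 0.002 0 0.006 0 0 0;0 0.001 0 0.003 0 0 0;0 0 0 0 0 0 0;0 0 0 0 0 0 0'
python3 -c "
from h import *
go([.540,.0355,.054],8.2,19)"
```

```text
clock: 11.43
tool_pos: [0.5407, 0.0349, 0.0612]
eef_rot: [-0.072, 0.984, 0.009, 0.163]
contact_force: [-0.2, 0.3, -0.7]
opening: 0.565
finger_force: 12.0
t 11.43 pos [0.5407 0.0349 0.0612] shift [0.0029 0.0007 0.0066] turn [-0.0049 -0.0028  0.0041] F [-0.2  0.3 -0.7] open 0.565 ff 12.0 q [ 0.2   0.94 -0.58  2.23  2.14  0.53 -0.5 ]
```

q6 has room now, so I'll tip further (to ~33°).

```bash
python3 -m inch '0 0 0 0 0 -0.04 0;0 0 0 0 0 -0.06 0;0 0 0 0 0 -0.06 0;0 0 0 0 0 -0.06 0;0 0 0 0 0 -0.03 0;0 0 0 0 0 0 0;0 0 0 0 0 0 0'
python3 -c "
from h import *
go([.540,.0355,.0495],8.2,33)"
```

```text
clock: 12.02
tool_pos: [0.5403, 0.0348, 0.0607]
eef_rot: [-0.071, 0.956, 0.018, 0.284]
contact_force: [-0.0, 0.1, -0.7]
opening: 0.57
finger_force: 12.0
t 12.02 pos [0.5403 0.0348 0.0607] shift [0.0063 0.0008 0.0093] turn [-0.0036  0.0012  0.0052] F [-0.   0.1 -0.7] open 0.57 ff 12.0 q [ 0.29  1.1  -0.77  2.43  2.5   1.03 -0.78]
```

```bash
python3 -m inch '0 0.0016 0 0.0025 0 0 0;0 0.0016 0 0.0025 0 0 0;0 0.0011 0 0.0017 0 0 0;0 0 0 0 0 0 0;0 0 0 0 0 0 0'; python3 -m inch '0 0.0005 0 0.0008 0 0 0;0 0 0 0 0 0 0;0 0 0 0 0 0 0'; python3 -m inch '0 0.0005 0 0.0008 0 0 0;0 0 0 0 0 0 0;0 0 0 0 0 0 0'
```

```text
clock: 12.43
tool_pos: [0.5407, 0.0349, 0.0527]
eef_rot: [-0.07, 0.956, 0.018, 0.285]
contact_force: [0.2, 0.4, -0.2]
opening: 0.566
finger_force: 12.0
clock: 12.68
tool_pos: [0.5405, 0.0349, 0.0518]
eef_rot: [-0.07, 0.956, 0.018, 0.285]
contact_force: [0.1, 0.7, -0.2]
opening: 0.563
finger_force: 12.0
clock: 12.93
tool_pos: [0.5405, 0.0349, 0.0508]
eef_rot: [-0.07, 0.956, 0.018, 0.285]
contact_force: [-0.4, -0.0, -0.5]
opening: 0.567
finger_force: 12.0
```

```bash
for i in 1 2; do python3 -m inch '0 0.0005 0 0.0008 0 0 0;0 0 0 0 0 0 0;0 0 0 0 0 0 0' | sed -n '2p;4p'; done
```

```text
tool_pos: [0.5405, 0.0348, 0.0498]
contact_force: [1.2, -1.1, -0.4]
tool_pos: [0.5408, 0.0349, 0.0492]
contact_force: [0.7, -0.0, 1.5]
```

The bottom edge has touched down (Fz +1.5). I'll release gently, then back out upward along the tool axis.

```bash
python3 -m inch '0 0 0 0 0 0 0;0.14 0 0 0 0 0 0;0.16 0 0 0 0 0 0;0.18 0 0 0 0 0 0;0.22 0 0 0 0 0 0;0.3 0 0 0 0 0 0;0.35 0 0 0 0 0 0;0.35 0 0 0 0 0 0;0.35 0 0 0 0 0 0;0.35 0 0 0 0 0 0' 3
python3 -c "
from h import *
go([.540,.0355,.0495],8.2,33)"
```

```text
clock: 14.27
tool_pos: [0.5405, 0.0349, 0.0489]
eef_rot: [-0.07, 0.956, 0.018, 0.285]
contact_force: [0.8, 0.1, -1.0]
opening: 0.678
finger_force: 0.0
t 14.27 pos [0.5405 0.0349 0.0489] shift [ 0.0001  0.0007 -0.0007] turn [-0.0033  0.0024  0.0047] F [ 0.8  0.1 -1. ] open 0.678 ff 0.0 q [ 0.29  1.13 -0.76  2.43  2.52  1.06 -0.78]
```

```bash
python3 -m inch '0.35 -0.003 0 -0.0045 0 0 0;0.35 -0.0055 0 -0.0084 0 0 0;0.35 -0.0055 0 -0.0084 0 0 0;0.35 -0.0055 0 -0.0084 0 0 0;0.35 -0.0055 0 -0.0084 0 0 0;0.35 -0.0055 0 -0.0084 0 0 0;0.35 -0.0055 0 -0.0084 0 0 0;0.35 -0.0055 0 -0.0084 0 0 0;0.35 -0.0055 0 -0.0084 0 0 0;0.35 -0.0055 0 -0.0084 0 0 0;0.35 -0.0055 0 -0.0084 0 0 0;0.35 -0.0055 0 -0.0084 0 0 0;0.35 -0.003 0 -0.0045 0 0 0;0.35 0 0 0 0 0 0;0.35 0 0 0 0 0 0'
python3 - <<'E'
from h import *
go([.35,0.005,.2],8.2,0)
im,d,K,V=grab("scene"); a=cv2.resize(im[200:320,300:460],None,fx=2.5,fy=2.5)
im,d,K,V=grab("wrist"); b=cv2.resize(im,(400,300))
w=cloud(d,K,V); m=(im[...,0]>im[...,2]*1.5)&(w[...,2]<.1)&(w[...,2]>.01)&(abs(w[...,1]-.03)<.07)
p=w[m]; print(m.sum(), np.percentile(p,[2,50,98],axis=0).round(3).tolist() if m.sum() else "")
cv2.imwrite("pics/s4.png",cv2.hconcat([a,b])[...,::-1])
E
```

```text
clock: 15.52
tool_pos: [0.5407, 0.0354, 0.1705]
eef_rot: [-0.07, 0.956, 0.018, 0.285]
contact_force: [-0.2, 0.2, -0.6]
opening: 0.677
finger_force: 0.0
t 15.52 pos [0.5407 0.0354 0.1705] shift [ 0.1455 -0.0027 -0.1303] turn [-0.005   0.5789  0.0036] F [-0.2  0.2 -0.6] open 0.677 ff 0.0 q [ 0.32  0.79 -0.78  2.4   2.31  0.74 -0.7 ]
7799 [[0.482, 0.005, 0.025], [0.515, 0.032, 0.029], [0.552, 0.056, 0.031]]
```

View pics/s4.png

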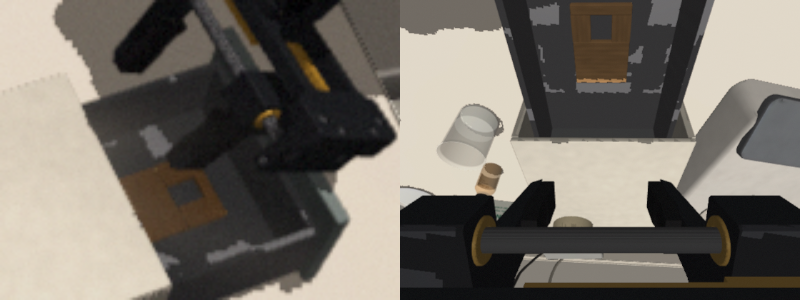

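The pack lies flat, blister down, in the middle of the drawer (z ≈ 0.03), clear of its front panel. Now level the tool, close the fingers and go in front of the pull.

```bash
python3 -m inch '-1 0 0 0 0 0.06 0;-1 0 0 0 0 0.08 0;-1 0 0 0 0 0.08 0;-1 0 0 0 0 0.08 0;-1 0 0 0 0 0.08 0;-1 0 0 0 0 0.08 0;-1 0 0 0 0 0.08 0;-1 0 0 0 0 0.04 0;-1 0.01 0 0 0 0 0;-1 0.02 0 0 0 0 0;-1 0.02 0 0 0 0 0;-1 0.02 0 0 0 0 0;-1 0.02 0 0 0 0 0;-1 0.02 0 0 0 0 0;-1 0.02 0 0 0 0 0;-1 0.01 0 0 0 0 0;-1 0 0 0 0 0 0' 10
python3 -c "
from h import *
go([.4,0.0152,.17],8.2,0)"
```

```text
clock: 17.03
tool_pos: [0.4108, 0.0024, 0.1381]
eef_rot: [-0.07, 0.993, -0.018, 0.097]
contact_force: [-0.5, 0.3, -0.6]
opening: 0.003
finger_force: 0.0
t 17.03 pos [0.4108 0.0024 0.1381] shift [ 0.0026  0.0126 -0.0337] turn [-0.0501  0.1913 -0.0016] F [-0.5  0.3 -0.6] open 0.003 ff 0.0 q [ 0.14  0.68 -0.48  2.46  1.94  0.38 -0.43]
```

```bash
python3 -m inch '-1 0 0.004 -0.01 -0.01 0.04 0;-1 0 0.004 -0.01 -0.01 0.04 0;-1 0 0.004 -0.01 -0.01 0.04 0;-1 0 0 0 -0.01 0.04 0;-1 0 0 0 -0.01 0.03 0;-1 0 0 0 0 0 0;-1 0 0 0 0 0 0'
python3 -c "
from h import *
go([.4,0.0152,.17],8.2,0); go([.4,0.0152,.076],8.2,0)"
```

```text
clock: 17.62
tool_pos: [0.4093, 0.0049, 0.1545]
eef_rot: [-0.069, 0.997, -0.015, 0.035]
contact_force: [0.6, -0.2, 0.3]
opening: 0.006
finger_force: 0.0
t 17.62 pos [0.4093 0.0049 0.1545] shift [ 0.0067  0.0109 -0.0164] turn [-0.0341  0.068  -0.0045] F [ 0.6 -0.2  0.3] open 0.006 ff 0.0 q [ 0.09  0.62 -0.37  2.34  1.07  0.29  0.45]
t 17.62 pos [0.4093 0.0049 0.1545] shift [0.0131 0.0141 0.0774] turn [-0.0341  0.068  -0.0045] F [ 0.6 -0.2  0.3] open 0.006 ff 0.0 q [ 0.09  0.62 -0.37  2.34  1.07  0.29  0.45]
```

```bash
python3 -m inch '-1 0.004 0.005 0 -0.012 0.02 0;-1 0.004 0.004 0 -0.012 0.02 0;-1 0.004 0.002 0 -0.01 0.02 0;-1 0 0 0 0 0.008 0;-1 0 0 0 0 0 0;-1 0 0 0 0 0 0'
python3 -c "
from h import *
go([.397,0.0152,.17],8.2,0); go([.397,0.0152,.076],8.2,0)"
```

```text
clock: 18.12
tool_pos: [0.3949, 0.0138, 0.1537]
eef_rot: [-0.07, 0.998, -0.001, -0.001]
contact_force: [-0.6, -1.1, 0.4]
opening: 0.002
finger_force: 0.0
t 18.12 pos [0.3949 0.0138 0.1537] shift [-0.0023  0.0011 -0.0163] turn [-0.0012 -0.0014 -0.0032] F [-0.6 -1.1  0.4] open 0.002 ff 0.0 q [ 0.17  0.65 -0.51  2.31  0.9   0.39  0.6 ]
t 18.12 pos [0.3949 0.0138 0.1537] shift [-0.0024  0.0012  0.0777] turn [-0.0012 -0.0014 -0.0032] F [-0.6 -1.1  0.4] open 0.002 ff 0.0 q [ 0.17  0.65 -0.51  2.31  0.9   0.39  0.6 ]
```

Level and in front. Down to the pull's height.

```bash
python3 -m inch '-1 0 0.001 0.008 0 0 0;-1 0 0 0.015 0 0 0;-1 0 0 0.015 0 0 0;-1 0 0 0.015 0 0 0;-1 0 0 0.012 0 0 0;-1 0 0 0.008 0 0 0;-1 0 0 0.004 0 0 0;-1 0 0 0 0 0 0;-1 0 0 0 0 0 0'
python3 - <<'E'
from h import *
go([.428,0.0192,.077],8.2,0)
im,d,K,V=grab("top"); cv2.imwrite("pics/t5.png",cv2.resize(im[230:370,150:310],None,fx=4,fy=4)[...,::-1])
E
```

```text
clock: 18.87
tool_pos: [0.3957, 0.0147, 0.083]
eef_rot: [-0.07, 0.998, -0.001, 0.001]
contact_force: [0.0, -0.4, -0.2]
opening: 0.008
finger_force: 0.0
t 18.87 pos [0.3957 0.0147 0.083 ] shift [-0.0326 -0.      0.006 ] turn [-0.0019  0.0016 -0.0032] F [ 0.  -0.4 -0.2] open 0.008 ff 0.0 q [-0.04  0.79 -0.19  2.37  1.64  0.14 -0.1 ]
```

View pics/t5.png

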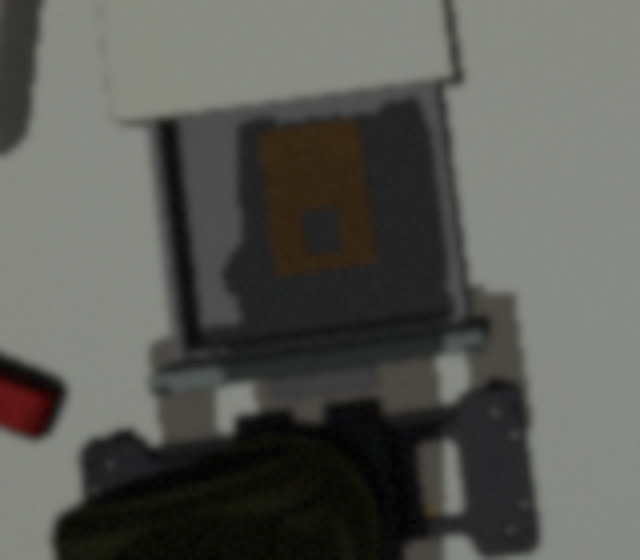

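The top view shows the pack flat in the drawer (316,195) and the gripper standing just in front of the pull (320,385). Pushing now.

```bash
python3 -m inch '-1 -0.003 0 0.005 0 0 0;-1 -0.006 0 0 0 0 0;-1 -0.006 0 0 0 0 0;-1 -0.006 0 0 0 0 0;-1 -0.006 0 0 0 0 0;-1 -0.008 0 0 0 0 0;-1 -0.008 0 0 0 0 0;-1 -0.01 0 0 0 0 0;-1 -0.01 0 0 0 0 0;-1 -0.01 0 0 0 0 0;-1 -0.01 0 0 0 0 0;-1 -0.01 0 0 0 0 0;-1 -0.01 0 0 0 0 0;-1 -0.008 0 0 0 0 0;-1 -0.006 0 0 0 0 0;-1 -0.004 0 0 0 0 0;-1 0 0 0 0 0 0;-1 0 0 0 0 0 0'
python3 -c "
from h import *
go([.54,0.0355,.078],8.2,0)"
```

```text
clock: 20.42
tool_pos: [0.5159, 0.0312, 0.0783]
eef_rot: [-0.07, 0.998, -0.001, 0.001]
contact_force: [-0.5, 0.3, 0.7]
opening: 0.008
finger_force: 0.0
t 20.42 pos [0.5159 0.0312 0.0783] shift [-0.0245  0.0009  0.0003] turn [-0.0026  0.0024 -0.0038] F [-0.5  0.3  0.7] open 0.008 ff 0.0 q [ 0.15  0.88 -0.5   2.01  0.91  0.49  0.68]
```

```bash
python3 -m inch '-1 -0.004 0 0 0 0 0;-1 -0.004 0 0 0 0 0;-1 -0.004 0 0 0 0 0;-1 -0.003 0 0 0 0 0;-1 -0.003 0 0 0 0 0;-1 -0.002 0 0 0 0 0;-1 0 0 0 0 0 0'; for i in 1 2 3; do python3 -m inch '-1 -0.0015 0 0 0 0 0;-1 0 0 0 0 0 0;-1 0 0 0 0 0 0'|sed -n '2p;4p'; done
```

```text
clock: 21.0
tool_pos: [0.531, 0.0332, 0.0779]
eef_rot: [-0.07, 0.998, -0.002, -0.003]
contact_force: [-9.8, -1.4, 8.2]
opening: 0.002
finger_force: 5.2
tool_pos: [0.5311, 0.0332, 0.0778]
contact_force: [-13.2, 0.5, 9.1]
tool_pos: [0.5311, 0.0332, 0.0778]
contact_force: [-15.3, -0.5, 12.4]
tool_pos: [0.5312, 0.0331, 0.0778]
contact_force: [-18.4, -1.6, 15.2]
```

It has stopped against something firm. I'll back off and check whether that is shut.

```bash
python3 -m inch '-1 0.004 0 0 0 0 0;-1 0.01 0 0 0 0 0;-1 0.02 0 0 0 0 0;-1 0.02 0 0 0 0 0;-1 0.02 0 0 0 0 0;-1 0.02 0 0 0 0 0;-1 0.01 0 0 0 0 0;-1 0 0 0 0 0 0'
python3 - <<'E'
from h import *
go([.54,0.0355,.078],8.2,0)
u=np.array([np.cos(np.radians(8.2)),np.sin(np.radians(8.2))]); c=np.array([.6675,.0537])
for n in("scene","top"):
    im,d,K,V=grab(n); w=cloud(d,K,V); X=(w[...,:2]-c)@u; Y=(w[...,:2]-c)@np.array([-u[1],u[0]])
    k=(abs(Y)<.075)&(X<-.09)&(X>-.16)
    top=k&(abs(w[...,2]-.096)<.008); p=k&(abs(w[...,2]-.077)<.005)&(abs(Y)<.03)
    print(n,"rim X range",np.percentile(X[top],[1,50,99]).round(4),top.sum(),"pull",np.percentile(X[p],[2,50]).round(4) if p.sum() else None,p.sum())
    if n=="scene": a=cv2.resize(im[190:390,180:450],(800,592),interpolation=cv2.INTER_CUBIC); cv2.imwrite("pics/s6.png",a[...,::-1])
E
```

```text
clock: 22.42
tool_pos: [0.4351, 0.02, 0.0784]
eef_rot: [-0.071, 0.998, -0.002, 0.0]
contact_force: [-0.5, -0.3, -0.0]
opening: 0.003
finger_force: 0.0
t 22.42 pos [0.4351 0.02   0.0784] shift [-0.106   0.0005  0.0004] turn [-0.0034 -0.     -0.0017] F [-0.5 -0.3 -0. ] open 0.003 ff 0.0 q [ 0.03  0.81 -0.29  2.25  1.13  0.24  0.41]
scene rim X range [-0.1153 -0.1016 -0.0903] 1267 pull [-0.1274 -0.1242] 93
top rim X range [-0.1139 -0.1021 -0.0902] 1056 pull [-0.1257 -0.12  ] 167
```

View pics/s6.png

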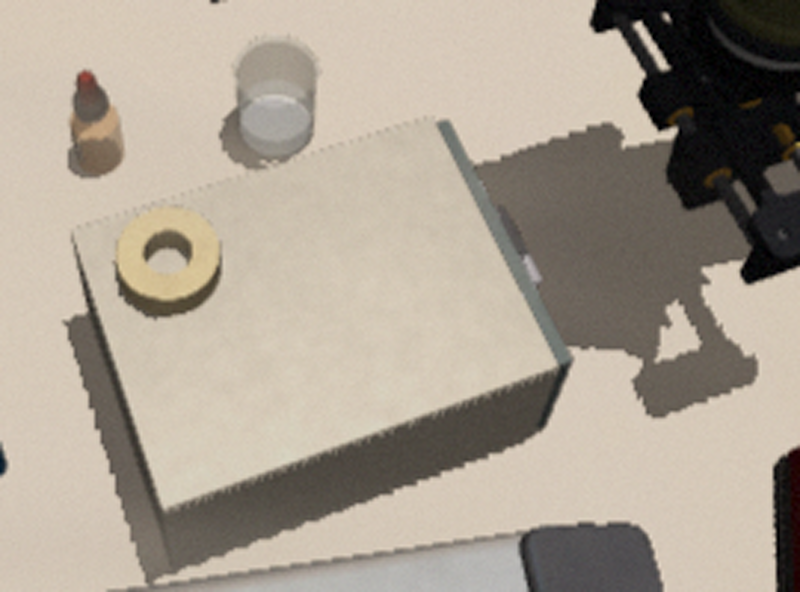

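The drawer front is flush on the unit: its outer face is at -115 mm and the pull at -127 mm. That is the shut position for a front panel lying on the -105 mm face, consistent with the "q - 95" clearance. The beaker, bottle and tape stand where they were, and the robot is clear.

```bash
python3 -m inch '-1 0 0 0 0 0 0;-1 0 0 0 0 0 0' | sed -n '4p'; python3 -c "
from plant import r
print(r.finish_job())"
```

```text
contact_force: [0.9, 0.2, 0.1]
the job is handed in; nothing more can be done
None
```

The job is handed in at about 22.6 s: the pack came off the hook without tugging, was set down flat in the drawer, the drawer is fully shut, and the beaker, dropper bottle and tape roll look undisturbed in the last picture.

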